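# Ready the citrus juicer and hold it running

## Task

Unlock the cordless citrus juicer: draw the red-knobbed lock pin straight out of the bore in the front of its housing, lay it in the parking notch on the juicer's side and let go of it. Then take the reamer from the cutting board, set it on the ribbed spindle, turn it until its slots mesh with the ribs and it slides fully home, and press it down as far as the spindle goes, as the juicer runs only while it is pressed. Finish with the gripper still on the reamer, pressing it fully down; leave the shakers, flask, small bowl and spoon rest where they stand.

Things in the scene. Friction and masses are not known exactly. Their poses are not given: they have to be found in the camera images.
- juicer: Citrus juicer, fixed to the worktop: white round housing 104 mm across, orange tray on top (122 mm across, rim 81 mm above the worktop), handle loop at the back to 94 mm behind the axis. Origin: on the spindle's axis at worktop level, z up; -x is its front, with the pin's bore (10 mm wide, mouth 56 mm in front of the axis); +y its left side, with the parking notch.
- lock_pin: Loose lock pin, 50 g: red knob 22 mm across, 20 mm long; coaxial steel shank 8 mm across. Origin: middle of the knob; x runs along the shank to the tip, 73 mm off; it may roll about x. At the start level in the bore, knob 44 mm above the worktop, 80 mm in front of the juicer's axis; free once drawn 55 mm out. In the bore it stops the spindle from sinking.
- park_notch (a point): Where the middle of the knob lies when parked; axes as the juicer's. A straight white open-topped groove along x on a ledge, 22 to 68 mm behind this point, 10.4 mm wide, flared at the mouth, floor 4 mm below this point (36 mm above the worktop), top 14 mm above it. Lay the pin in from above, pointing as in the bore, knob before the ledge; the shank passes 5 mm clear of the tray's edge.
- spindle_seat (a point): Middle of the spindle's shoulder, where the home reamer's underside lands: 80 mm above the worktop until pressed; z up. Above it a steel core 12 mm across with four ribs along this point's x and y axes (22 mm across, 4 mm thick, 16 mm high), then a plain nose, tip 25.5 mm above. Rib angle differs each time; the geared spindle is stiff (0.4 N m), turning at most 0.8 rad either way.
- press (a joint): How far the spindle is pressed down, m: 0 at rest, 0.006 fully down. Spring: about 4.5 N to start it, 9 N fully down. Blocked after about 1 mm while the lock pin is in its bore.
- reamer: Loose reamer, about 80 g, standing on the board: off-white dome 50 mm across (45 at 44 mm height), top at 64 mm, on a flange 67 mm across, 3 mm thick. Origin: centre of underside, z up. Four bold orange ribs along its x and y axes mark its socket's slots (5.7 mm wide; bore 14.6 mm, 26 mm deep). Fits in any quarter turn; unmeshed it stands 16 mm above its seat. Grip 20-40 mm up.
- cutting_board: Beech paddle board fixed on the worktop, 176 mm along its x and 300 mm along its y, handle to -y, 18 mm thick. Origin: centre of its underside. The reamer stands on its broad part.
- shaker_salt: Steel and glass shaker, 44 mm across, 89 mm high, standing; origin at the centre of its underside. To be left alone.
- shaker_pepper: A second shaker like the first. To be left alone.
- flask: Conical glass flask, 69 mm across, 105 mm high, standing; origin at the centre of its underside. To be left alone.
- glass_bowl_1: Small clear glass bowl, 117 mm across, 50 mm high; origin at the centre of its underside. To be left alone.
- spoon_rest: Small blue and white boat-shaped spoon rest, 38 x 68 x 16 mm; origin at the centre of its underside. To be left alone.

How it is judged (in metres and radians):
On the way, in this order (a step that is already met when the one before it is completed fails the run):
1. the lock pin is drawn from its bore, lies in the parking notch and is let go (x of lock_pin in the frame of park_notch between -0.012 and 0.012 m and y of lock_pin in the frame of park_notch between -0.006 and 0.006 m and z of lock_pin in the frame of park_notch between -0.004 and 0.004 m and angle between the x axis of lock_pin and the x axis of park_notch, either way round below 0.12 rad and contact force between lock_pin and the arm below 0.1 N and contact force between lock_pin and the fingers below 0.1 N), for 0.2 s.
2. the reamer has meshed with the spindle and sits home on its shoulder (z of reamer in the frame of spindle_seat between -0.004 and 0.0025 m and horizontal distance between reamer and spindle_seat below 0.003 m and angle between reamer's own z axis and vertical below 0.1 rad), for 0.1 s.
At the end, for the whole second after the job is handed in: Lock pin in the parking notch (knob within 6 mm sideways, 4 mm in height, 12 mm lengthwise, 0.12 rad); reamer meshed and home (within 2.5 mm of the shoulder, centred to 3 mm, upright to 0.1 rad); fingers on the reamer, spindle pressed at least 4.5 of its 6 mm (all of step 2 and x of lock_pin in the frame of park_notch between -0.012 and 0.012 m and y of lock_pin in the frame of park_notch between -0.006 and 0.006 m and z of lock_pin in the frame of park_notch between -0.004 and 0.004 m and angle between the x axis of lock_pin and the x axis of park_notch, either way round below 0.12 rad and value of joint press above 0.0045 m and contact force between the fingers and reamer above 2 N); the arm keeps its last pose, push and grip.
It fails at once if a shaker, the flask, the small bowl or the spoon rest is moved more than 30 mm (distance of any of shaker_salt, shaker_pepper, flask, glass_bowl_1, spoon_rest from where it was at the start of the episode above 0.03 m).
It also fails if it takes over 51 s, if anything falls off the work surface, if the arm or the gripper's body presses on something with over 40 N, if the wrist force passes 120 N, or if a joint passes its speed limit or range.

## Robot

A 7-joint arm with a two-finger parallel gripper is mounted at the origin on a cart in front of the work surface, level with it; the furniture and walls round the work are solid. World frame = base frame: x ahead of the robot, y to its left, z up, the work surface at z = 0. Lengths are in mm, angles in rad, forces in N, time in s.
With the tool pointing down it reaches from about 425 to 825 mm from the base axis. Payload 3.6 kg.
Tool frame: the origin (TCP) lies at the very end of the fingers, on their centre line; the grasp point (between the pads) lies 19 mm behind it; z points along the fingers, y is the line along which they close (so a half turn about z gives the same grasp; the last joint's range is limited). The gripper opens to 85 mm and grips with 20 to 120 N. Pads are 22 mm wide; open, the fingers measure 114 mm over their backs; the gripper's body (76 mm by 85 mm) begins 54 mm behind the grasp point. The pads swing forward as they close: fully open they stand 13 mm farther back than shut.
Start: joints at [1.194, 0.615, -0.013, 1.423, 0.008, 1.103, -0.04], TCP at [223.382, -610.38, 231.297] pointing down, gripper open.
Joint ranges: [-3.12, 3.12], [-0.3, 2.06], [-1.34, 1.32], [0.26, 2.42], [-1.36, 4.5], [0.01, 1.98], [-2.84, 2.84]. Speed limits (rad/s): [2.79, 2.79, 3.14, 3.14, 3.14, 3.14, 3.14].

## Interface

Orientations are given as a rotation vector (axis times angle).
In Python, from bench import state, imaging, workorder, spotter gives the robot as it stands.
- The arm moves only by the tool arm_command, never from a script. Its argument "plan" is a list that holds one entry, the list of rows, each a list of 4 numbers: the shift along the tool's x, y, z in m, then the turn about the tool's z in degrees. In form: [[[dx, dy, dz, spin], ...]]. A call has 1 to 8 rows; each row is the pose to reach, as a shift and turn from the pose commanded when the call began, along the tool's axes at that moment; what a row does not reach only later rows make up. A row lasts 1/10 s, in which the tool goes at most 50 mm and 8.59 degrees, less where a joint would pass 70% of its speed; a pose out of reach is approached as far as the arm can. A call with a gripper value outside its range is refused whole. "grip" is the opening, from 0 (shut) to 1 (fully open), set as the call begins (left out, the last holds). The fingers move at their own pace and stop on an object; the grip force is fixed at half the most. Time passes only in rows, so rows that repeat a pose let the fingers close. It gives the time, the measured TCP pose, the force, the opening and the grip force at its end, in the units of the state.
- state(): the state, without advancing time (a new reading comes with each control period).
- imaging.capture(name): name is "side" or "top" or "wrist"; returns a dict with "pixels" (420x560x3 uint8, red, green, blue), "fx", "fy", "cx", "cy" (pixels), "distortion" ([k1, k2, p1, p2, k3] as OpenCV has them; the pictures are not rectified), "origin" and "orientation" of the camera in the world; the wrist camera has in their place "T_tool_cam" (4x4, takes a point from camera to tool coordinates, whose origin is the TCP and whose axes are the flange's). Camera axes: x right, y up, looking along -z (the intrinsics and any distortion apply to the point x, -y, -z); pixel columns grow to the right and rows downward; lengths in mm; the calibration is good to about 2 mm. A picture is of the moment at which its call begins: read the wrist's pose just before it. There is no depth.
- workorder.close_job(): hands the job in; it is judged then, once.
Trained networks look in the newest picture that a camera, given by its name, has taken for a name from the list of things; names that differ only in an ending like _2 or _b are one class to them, and where a whole thing is asked for, a point or a joint stands for the part that bears it (a point fixed in the world has none). Each returns a list of dicts, best first, with "p" (0 to 1); they miss things now and then, are a little off and sometimes report something else, mostly with a low value. They report only what shows in the picture. A call takes as long as a camera call.
- spotter.recognise(camera, name): "location" ([row, column] in pixels, amid what is visible of it).
- spotter.spot_point(camera, name): "location" ([row, column] in pixels: a listed point, or the origin of a listed thing).
The state is a dict: "time": time; "q": joint angles; "joint_vel": joint speeds; "tau": joint torques, N m; "ee_pos": TCP position; "tool_rot": TCP orientation; "ft_force": force on the tool from outside, world axes, zero at the start; "moment": the same for the moment, N m; "width": finger opening in mm; "grip_force": force on a finger pad.
Only numpy, scipy, OpenCV 4.12 (cv2) and the standard library are available. Lean on these libraries where they do the work, as an engineer would, in place of code of your own. Each camera call takes 0.05 s, during which the arm holds its last target. There are 200 camera calls.

## Working session

There is one attempt and no reset: what is moved stays moved. The work goes in short steps, Python scripts to look and compute and a tool call to move; the robot and the scene stay as the last step left them, time stands still between calls to the robot, and variables do not carry over. Pictures are saved under pics/ and viewed, at most 10 in all, crops included, and the job is handed in when it is done.

Besides the shell and the picture viewer there is one more tool, called after "Request:" as a command line: name --argument value ..., lists and objects as JSON in quotes. arm_command: Moves the arm, as the interface text tells. Its arguments: {"type":"object","properties":{"plan":{"type":"array","items":{"type":"array","items":{"type":"array","items":{"type":"number"}}}},"grip":{"type":"number"}},"required":["plan"]}

```bash
mkdir -p pics; ls; cat > h.py <<'E'
import numpy as np, cv2
from scipy.spatial.transform import Rotation as R
from bench import state, imaging, workorder, spotter
def cam(name):
    s=state(); c=imaging.capture(name); 
    K=np.array([[c['fx'],0,c['cx']],[0,c['fy'],c['cy']],[0,0,1.]]); D=np.array(c['distortion'],float)
    if 'T_tool_cam' in c:
        T=np.array(c['T_tool_cam']); Rt=R.from_rotvec(s['tool_rot']).as_matrix()
        Rc=Rt@T[:3,:3]; o=Rt@T[:3,3]+np.array(s['ee_pos'])
    else:
        o=np.array(c['origin']); q=np.array(c['orientation'],float)
        Rc=q if q.shape==(3,3) else (R.from_rotvec(q).as_matrix() if q.size==3 else R.from_quat(q).as_matrix())
    return dict(K=K,D=D,R=Rc,o=o,img=c['pixels'],name=name)
def ray(c,rc):
    u=cv2.undistortPoints(np.array([[[rc[1],rc[0]]]],float),c['K'],c['D'])[0,0]
    return c['R']@np.array([u[0],-u[1],-1.])
def at_z(c,rc,z):
    d=ray(c,rc); return c['o']+d*(z-c['o'][2])/d[2]
def proj(c,P):
    p=(np.atleast_2d(P)-c['o'])@c['R']; p=p*[1,-1,-1]
    uv=cv2.projectPoints(p,np.zeros(3),np.zeros(3),c['K'],c['D'])[0][:,0]; return uv[:,::-1]
def save(c,fn,box=None,scale=1):
    im=c['img'][...,::-1]
    if box: im=im[box[0]:box[1],box[2]:box[3]]
    cv2.imwrite('pics/'+fn,cv2.resize(im,None,fx=scale,fy=scale,interpolation=cv2.INTER_CUBIC))
def tri(a,pa,b,pb):
    A=[];y=[]
    for c,p in((a,pa),(b,pb)):
        d=ray(c,p);d/=np.linalg.norm(d);M=np.eye(3)-np.outer(d,d);A.append(M);y.append(M@c['o'])
    x=np.linalg.lstsq(np.vstack(A),np.hstack(y),rcond=None)[0];return x
E
python3 - <<'E'
from h import *
print(state())
C={n:cam(n) for n in('side','top')}
for n,c in C.items():
    save(c,n+'0.png'); print(n,c['o'].round(),c['R'].round(2).tolist(),c['K'][0,0],c['D'])
for k in ['juicer','lock_pin','park_notch','spindle_seat','reamer','cutting_board','shaker_salt','flask','glass_bowl_1','spoon_rest']:
    for n in C:
        r=spotter.spot_point(n,k)
        print(k,n,[(np.round(x['location']).tolist(),round(x['p'],2)) for x in r[:3]], at_z(C[n],r[0]['location'],{'lock_pin':44,'park_notch':40,'spindle_seat':80,'reamer':18}.get(k,0)).round(1) if r else '')
E
```

```text
pics
{'time': 0.0, 'q': array([ 1.19349421,  0.6159333 , -0.01261485,  1.42493039,  0.00809453,
        1.10336124, -0.0403737 ]), 'joint_vel': array([ 0.00031735,  0.00122295, -0.00095578, -0.00011583, -0.00058715,
        0.00096566, -0.00161409]), 'tau': array([-8.69944142e-04, -4.69216990e+01,  2.58920481e-01, -1.71034598e+01,
        9.93640831e-03,  9.70217690e-03,  1.23737513e-05]), 'ee_pos': array([ 223.11865827, -609.6887911 ,  230.11855516]), 'tool_rot': array([-3.09086782e+00, -5.47912927e-01,  7.58763466e-04]), 'ft_force': array([0.56039903, 0.22758391, 0.63063391]), 'moment': array([-0.00286299, -0.02801203,  0.02231742]), 'grip_force': 0.0, 'width': 85.67058883208298}
side [  138. -1142.  1163.] [[0.94, 0.22, -0.25], [-0.34, 0.65, -0.69], [0.01, 0.73, 0.68]] 532.8052910152855 [-0.21308483  0.          0.          0.          0.        ]
top [ 354.  -62. 1120.] [[0.03, 0.98, -0.18], [-1.0, 0.03, -0.0], [0.0, 0.18, 0.98]] 440.8063118408909 [-0.03498042  0.          0.          0.          0.        ]
juicer side [([201.0, 292.0], 0.56)] [648.7 116.7   0. ]
juicer top [([1
[... 494 characters left out ...]
top [([233.0, 332.0], 0.74)] [ 499.3 -221.9   18. ]
cutting_board side [([281.0, 261.0], 0.85)] [ 440.1 -183.7    0. ]
cutting_board top [([254.0, 315.0], 0.77)] [ 446.7 -181.5    0. ]
shaker_salt side [([173.0, 295.0], 0.52)] [713.8 260.5   0. ]
shaker_salt top [([144.0, 141.0], 0.56)] [727.1 286.    0. ]
flask side [([326.0, 312.0], 0.95)] [ 517.8 -380.3    0. ]
flask top [([226.0, 391.0], 0.91)] [ 523.9 -376.6    0. ]
glass_bowl_1 side [([203.0, 207.0], 0.68)] [375.9 203.2   0. ]
glass_bowl_1 top [([280.0, 164.0], 0.67)] [371.4 197.8   0. ]
spoon_rest side [([339.0, 239.0], 0.61), ([192.0, 266.0], 0.35)] [ 320.7 -356.3    0. ]
spoon_rest top [([306.0, 380.0], 0.74)] [ 321.6 -344.3    0. ]
```

```bash
python3 - <<'E'
import cv2,numpy as np
a=cv2.imread('pics/top0.png')[100:310,100:430]; b=cv2.imread('pics/side0.png')[140:350,180:350]
a=cv2.resize(a,None,fx=1.6,fy=1.6);b=cv2.resize(b,None,fx=1.6,fy=1.6)
cv2.imwrite('pics/both.png',np.hstack([a,b]))
E
```

```text
(no output)
```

View pics/both.png

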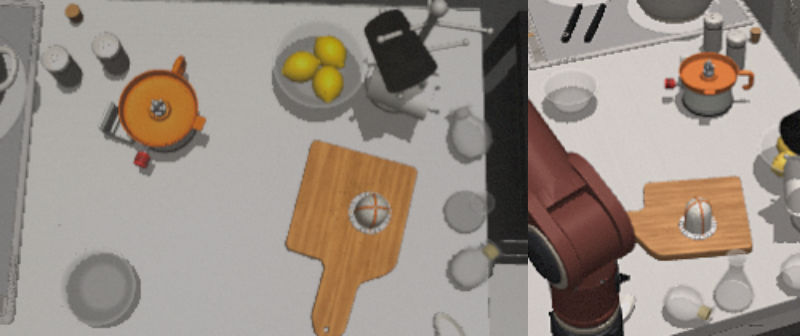

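```bash
cat >> h.py <<'E'
def go(P,yaw=None):
    """tool-frame shift (m) + spin (deg) to world P(mm), tool-x yaw(rad, mod pi)"""
    s=state(); M=R.from_rotvec(s['tool_rot']).as_matrix()
    d=M.T@(np.array(P)-s['ee_pos'])/1000
    y0=np.arctan2(M[1,0],M[0,0]); sp=0
    if yaw is not None: sp=-np.degrees((yaw-y0+np.pi/2)%np.pi-np.pi/2)
    print('pos',s['ee_pos'].round(1),'yaw',y0.round(3),'zax',M[:,2].round(4),'q',s['q'].round(2),'t',s['time'],'-> shift',d.round(4),'spin',round(sp,2))
E
python3 - <<'E'
from h import *
go([540,160,230],-0.29)
print(np.array(imaging.capture('wrist')['T_tool_cam']).round(2).tolist())
E
```

```text
pos [ 223.4 -610.4  231.3] yaw 0.351 zax [ 0.e+00  1.e-04 -1.e+00] q [ 1.19  0.61 -0.01  1.42  0.01  1.1  -0.04] t 1.1 -> shift [ 0.5621 -0.6146  0.0014] spin 36.72
[[0.0, 0.94, 0.33, 85.52], [1.0, -0.0, -0.0, 0.29], [-0.0, 0.33, -0.94, -142.28], [0.0, 0.0, 0.0, 1.0]]
```

Request:
arm_command --plan '[[[0.562, -0.615, 0, -143], [0.562, -0.615, 0, -143], [0.562, -0.615, 0, -143], [0.562, -0.615, 0, -143], [0.562, -0.615, 0, -143], [0.562, -0.615, 0, -143], [0.562, -0.615, 0, -143], [0.562, -0.615, 0, -143]]]' --grip 0.9

```text
time: 1.95
ee_pos: [375.9, -238.7, 231.8]
tool_rot: [2.236, 2.204, 0.0]
ft_force: [0.5, 0.3, -0.3]
width: 76.9
grip_force: 0.0
```

```bash
python3 -c "
from h import *
go([540,160,230],-0.29+np.pi)"
```

```text
pos [ 375.9 -238.7  231.8] yaw 1.556 zax [ 0.0011 -0.001  -1.    ] q [ 0.82  0.32 -0.4   1.97  0.16  0.87  0.32] t 1.95 -> shift [0.401  0.1584 0.0016] spin -74.21
```

Request:
arm_command --plan '[[[0.4, 0.158, 0.002, -74], [0.4, 0.158, 0.002, -74], [0.4, 0.158, 0.002, -74], [0.4, 0.158, 0.002, -74], [0.4, 0.158, 0.002, -74], [0.4, 0.158, 0.002, -74], [0.4, 0.158, 0.002, -74], [0.4, 0.158, 0.002, -74]]]'

```text
time: 2.75
ee_pos: [530.5, 130.2, 229.7]
tool_rot: [0.602, 3.082, -0.0]
ft_force: [0.3, 0.0, 0.1]
width: 76.6
grip_force: 0.0
```

```bash
cat > look.py <<'E'
from h import *
import sys
go([540,160,230],-0.29+np.pi)
c=cam('wrist'); save(c,sys.argv[1],None,1.4)
for k in ['juicer','lock_pin','park_notch','spindle_seat']:
    r=spotter.spot_point('wrist',k); r2=spotter.recognise('wrist',k)
    z={'juicer':0,'lock_pin':44,'park_notch':40,'spindle_seat':80}[k]
    print(k,[(np.round(x['location']).tolist(),round(x['p'],2),at_z(c,x['location'],z).round(1).tolist()) for x in r[:2]],'rec',[(np.round(x['location']).tolist(),round(x['p'],2)) for x in r2[:2]])
E
python3 look.py w1.png
```

```text
pos [530.5 130.2 229.7] yaw 2.756 zax [ 1.e-03 -4.e-04 -1.e+00] q [ 0.19  0.54 -0.74  1.72  0.42  1.04  0.5 ] t 2.75 -> shift [ 0.0024  0.0312 -0.0003] spin -5.47
juicer [([261.0, 308.0], 0.83, [653.1, 116.1, 0.0])] rec [([275.0, 317.0], 0.59)]
lock_pin [([210.0, 306.0], 0.76, [567.4, 141.3, 44.0])] rec [([216.0, 309.0], 0.82)]
park_notch [([209.0, 364.0], 0.88, [592.6, 204.3, 40.0])] rec [([274.0, 315.0], 0.89)]
spindle_seat [([208.0, 50.0], 0.63, [452.9, -100.4, 80.0]), ([288.0, 310.0], 0.62, [642.2, 115.8, 80.0])] rec [([291.0, 312.0], 0.56)]
```

View pics/w1.png

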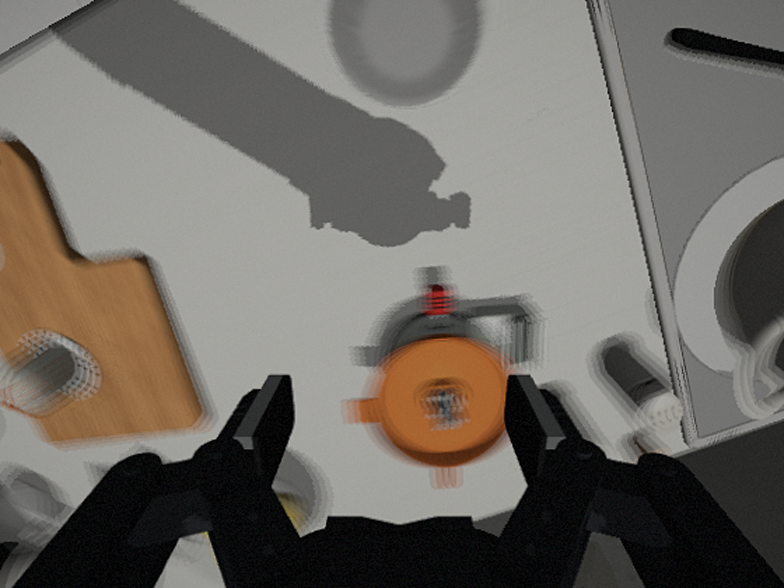

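```bash
python3 -c "
from h import *
go([555,145,150],-0.29+np.pi)"
```

```text
pos [529.6 126.7 229.5] yaw 2.748 zax [ 0.     -0.0014 -1.    ] q [ 0.2   0.54 -0.73  1.72  0.41  1.04  0.5 ] t 3.2 -> shift [-0.0164  0.0267  0.0795] spin -5.95
```

Request:
arm_command --plan '[[[-0.016, 0.027, 0.08, -6], [-0.016, 0.027, 0.08, -6], [-0.016, 0.027, 0.08, -6], [-0.016, 0.027, 0.08, -6], [-0.016, 0.027, 0.08, -6]]]'

```text
time: 3.7
ee_pos: [555.4, 147.4, 151.4]
tool_rot: [0.449, 3.107, 0.002]
ft_force: [-0.4, 1.0, -0.0]
width: 77.2
grip_force: 0.0
```

```bash
python3 look.py w2.png
```

```text
pos [555.4 147.4 151.4] yaw 2.855 zax [ 2.9e-03  7.0e-04 -1.0e+00] q [ 0.13  0.68 -0.7   1.73  0.53  0.92  0.5 ] t 3.7 -> shift [ 0.0181  0.0078 -0.0787] spin 0.17
juicer [([278.0, 282.0], 0.77, [648.1, 116.8, 0.0])] rec [([304.0, 291.0], 0.87)]
lock_pin [([226.0, 284.0], 0.88, [572.4, 141.9, 44.0])] rec [([224.0, 283.0], 0.71), ([340.0, 368.0], 0.49)]
park_notch [([228.0, 357.0], 0.85, [594.4, 204.2, 40.0])] rec [([226.0, 284.0], 0.53)]
spindle_seat [([323.0, 278.0], 0.76, [643.0, 115.7, 80.0])] rec [([330.0, 278.0], 0.67)]
```

View pics/w2.png

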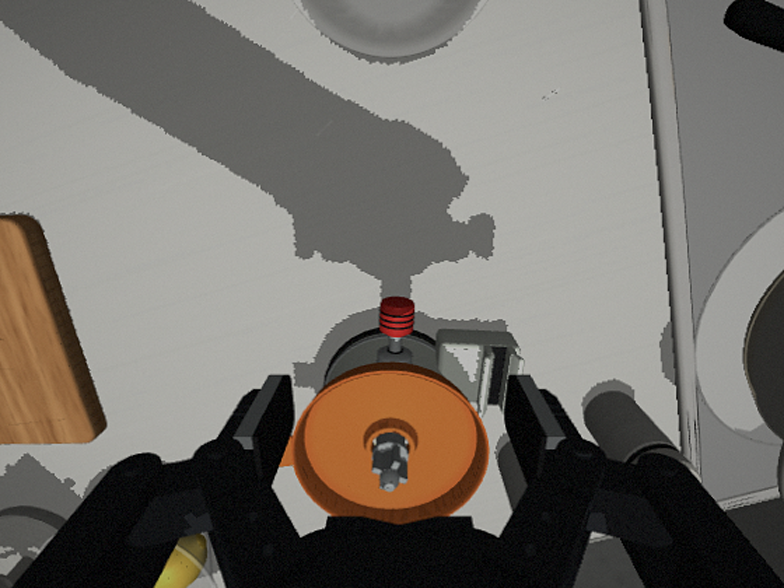

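```bash
cat > fit.py <<'E'
from h import *
from scipy.optimize import least_squares
def tray(c):
    h=cv2.cvtColor(c['img'],cv2.COLOR_RGB2HSV)
    m=((h[...,0]>6)&(h[...,0]<16)&(h[...,1]>150)&(h[...,2]>70)).astype('uint8')
    n,l,st,_=cv2.connectedComponentsWithStats(m); i=1+st[1:,4].argmax()
    k=max(cv2.findContours((l==i).astype('uint8'),cv2.RETR_EXTERNAL,cv2.CHAIN_APPROX_NONE)[0],key=len)
    k=cv2.convexHull(k)[:,0]
    P=np.array([at_z(c,(v,u),81) for u,v in k])[:,:2]
    f=least_squares(lambda p:np.hypot(*(P-p[:2]).T)-p[2],[*P.mean(0),61],loss='soft_l1')
    r=np.abs(f.fun); return f.x,np.median(r)
def red(c,z=44):
    h=cv2.cvtColor(c['img'],cv2.COLOR_RGB2HSV)
    m=(((h[...,0]<5)|(h[...,0]>174))&(h[...,1]>150)&(h[...,2]>60)).astype('uint8')
    m=cv2.morphologyEx(m,cv2.MORPH_CLOSE,np.ones((5,5)))
    n,l,st,ce=cv2.connectedComponentsWithStats(m); i=1+st[1:,4].argmax()
    return ce[i][::-1],st[i].tolist(),at_z(c,ce[i][::-1],z)
E
python3 - <<'E'
from fit import *
for n in ['wrist','top','side']:
    c=cam(n)
    t=tray(c); r=red(c); ax=t[0][:2]; d=ax-r[2][:2]
    print(n,t[0].round(1),t[1].round(2),'red',r[0].round(1),r[1],r[2].round(1),'dist',np.hypot(*d).round(1),'yaw',np.arctan2(d[1],d[0]).round(3))
    x=spotter.spot_point(n,'park_notch'); print(at_z(c,x[0]['location'],40).round(1))
    if n=='wrist': W=c
save(W,'z.png',(215,310,190,390),4)
E
```

```text
wrist [645.1 115.2  60.6] 0.22 red [228.6 283.2] [271, 214, 25, 29, 579] [572.8 141.   44. ] dist 76.7 yaw -0.343
[597.1 205.9  40. ]
top [ 497.2 -180.1  103.3] 8.74 red [316.9 260.5] [248, 306, 27, 26, 216] [290.8 -47.8  44. ] dist 245.1 yaw -0.57Traceback (most recent call last):
  File "<stdin>", line 6, in <module>
IndexError: list index out of range
```

```bash
cat >> fit.py <<'E'
AX=np.array([645.1,115.2]); YJ=-0.343
def J(x,y,z,ax=AX,yj=YJ):
    c,s=np.cos(yj),np.sin(yj); return [ax[0]+c*x-s*y,ax[1]+s*x+c*y,z]
E
python3 - <<'E'
from fit import *
go(J(-81,0,24),YJ+np.pi)
E
```

```text
pos [554.7 147.5 149.5] yaw 2.856 zax [-1.e-04  0.e+00 -1.e+00] q [ 0.13  0.68 -0.69  1.73  0.53  0.92  0.5 ] t 4.35 -> shift [-0.015  -0.0009  0.1255] spin 3.26
```

Request:
arm_command --plan '[[[-0.015, -0.001, 0, 3.3], [-0.015, -0.001, 0.045, 3.3], [-0.015, -0.001, 0.09, 3.3], [-0.015, -0.001, 0.11, 3.3], [-0.015, -0.001, 0.1255, 3.3], [-0.015, -0.001, 0.1255, 3.3], [-0.015, -0.001, 0.1255, 3.3]]]' --grip 0.5

```text
time: 5.05
ee_pos: [569.5, 142.9, 24.8]
tool_rot: [0.537, 3.094, 0.002]
ft_force: [0.7, 0.2, 0.3]
width: 42.4
grip_force: 0.0
```

```bash
python3 - <<'E'
from fit import *
go(J(-81,0,24),YJ+np.pi); print(state()['ft_force'])
c=cam('wrist'); save(c,'w3.png',(190,420,110,450),2.2)
t=tray(c);print(t);r=red(c);print(r)
E
```

```text
pos [569.5 142.9  24.8] yaw 2.798 zax [ 1.4e-03  9.0e-04 -1.0e+00] q [ 0.05  0.85 -0.56  1.79  0.66  0.7   0.35] t 5.05 -> shift [ 0.0005 -0.0007  0.0008] spin -0.03
[0.71421133 0.23522721 0.29158586]Traceback (most recent call last):
  File "<stdin>", line 4, in <module>
  File "fit.py", line 6, in tray
    n,l,st,_=cv2.connectedComponentsWithStats(m); i=1+st[1:,4].argmax()
                                                      ~~~~~~~~~~~~~~~^^
ValueError: attempt to get argmax of an empty sequence
```

View pics/w3.png

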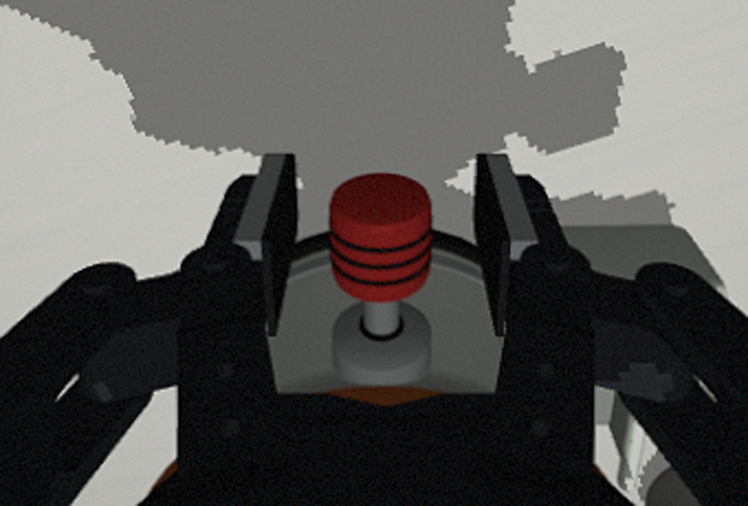

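Request:
arm_command --plan '[[[0, 0, 0, 0], [0, 0, 0, 0], [0, 0, 0, 0], [0, 0, 0, 0], [0, 0, 0, 0]]]' --grip 0

```text
time: 5.6
ee_pos: [569.7, 142.7, 24.9]
tool_rot: [0.537, 3.093, 0.002]
ft_force: [-0.2, 0.3, 4.7]
width: 20.1
grip_force: 58.8
```

Request:
arm_command --plan '[[[0.01, 0, 0, 0], [0.02, 0, 0, 0], [0.03, 0, 0, 0], [0.04, 0, 0, 0], [0.05, 0, 0, 0], [0.06, 0, 0, 0], [0.068, 0, 0, 0], [0.068, 0, 0, 0]]]'

```text
time: 6.4
ee_pos: [502.4, 166.0, 23.6]
tool_rot: [-0.533, -3.093, 0.001]
ft_force: [0.3, -0.3, -0.3]
width: 19.8
grip_force: 58.6
```

```bash
python3 - <<'E'
from fit import *
go(J(-149,0,24),YJ+np.pi); print(state()['ft_force'],state()['width'])
c=cam('wrist'); save(c,'w4.png',None,1.4)
print(tray(c))
E
```

```text
pos [502.4 166.   23.6] yaw 2.8 zax [-2.8e-03 -3.0e-04 -1.0e+00] q [-0.03  0.79 -0.52  1.95  0.69  0.59  0.22] t 6.4 -> shift [-0.0024  0.0002 -0.0004] spin 0.11
[ 0.33512264 -0.25960142 -0.32289905] 19.804984279984566Traceback (most recent call last):
  File "<stdin>", line 4, in <module>
  File "fit.py", line 6, in tray
    n,l,st,_=cv2.connectedComponentsWithStats(m); i=1+st[1:,4].argmax()
                                                      ~~~~~~~~~~~~~~~^^
ValueError: attempt to get argmax of an empty sequence
```

View pics/w4.png

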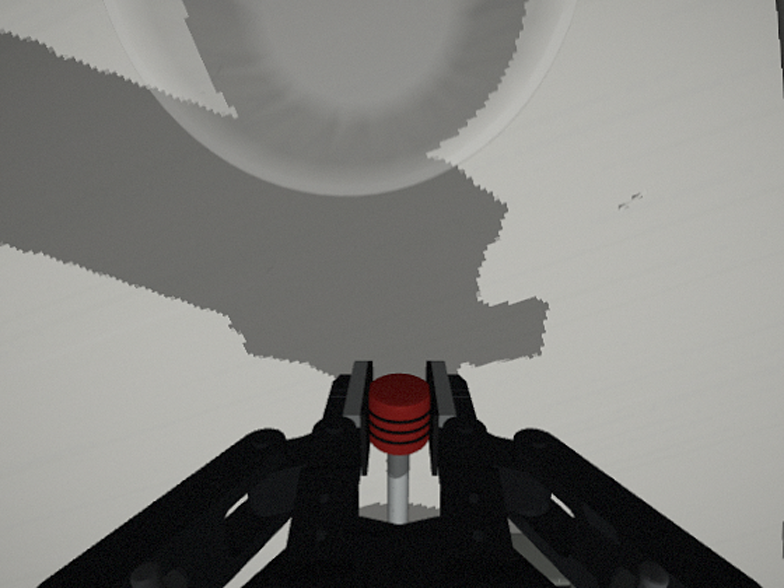

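```bash
python3 - <<'E'
from fit import *
go(J(-115,-10,140),YJ+np.pi)
E
```

```text
pos [503.7 165.5  23.7] yaw 2.799 zax [-1.4e-03 -3.0e-04 -1.0e+00] q [-0.03  0.79 -0.52  1.95  0.69  0.59  0.22] t 6.45 -> shift [-0.0349 -0.01   -0.1163] spin 0.05
```

Request:
arm_command --plan '[[[0, 0, -0.04, 0], [0, 0, -0.08, 0], [-0.015, -0.01, -0.116, 0], [-0.035, -0.01, -0.116, 0], [-0.035, -0.01, -0.116, 0], [-0.035, -0.01, -0.116, 0], [-0.035, -0.01, -0.116, 0]]]'

```text
time: 7.15
ee_pos: [533.0, 144.3, 139.1]
tool_rot: [-0.535, -3.093, 0.001]
ft_force: [-0.9, 0.5, -1.5]
width: 20.0
grip_force: 58.9
```

```bash
python3 - <<'E'
from fit import *
go(J(-115,-10,140),YJ+np.pi)
c=cam('wrist'); save(c,'w5.png',(180,400,210,430),2.7); import pickle; pickle.dump(c,open('w5.pkl','wb'))
try: print(tray(c))
except Exception as e: print(e)
r=spotter.spot_point('wrist','park_notch')
print([(np.round(x['location']).tolist(),round(x['p'],2),at_z(c,x['location'],40).round(1).tolist()) for x in r])
for x in(-78,-56,-10): print(x,proj(c,[J(x,70,54),J(x,70,36)]).round(1).tolist())
E
```

```text
pos [533.  144.3 139.1] yaw 2.799 zax [-2.6e-03 -2.0e-04 -1.0e+00] q [ 0.12  0.66 -0.68  1.8   0.53  0.87  0.42] t 7.15 -> shift [-0.0003  0.0003 -0.0009] spin 0.02
(array([635.40530033, 129.13862417,  44.005989  ]), np.float64(1.3282960646849133))
[([250.0, 372.0], 0.83, [593.1, 204.9, 40.0])]
-78 [[258.5, 380.0], [249.0, 374.1]]
-56 [[281.2, 377.2], [270.6, 371.7]]
-10 [[324.6, 371.9], [312.1, 367.0]]
```

View pics/w5.png

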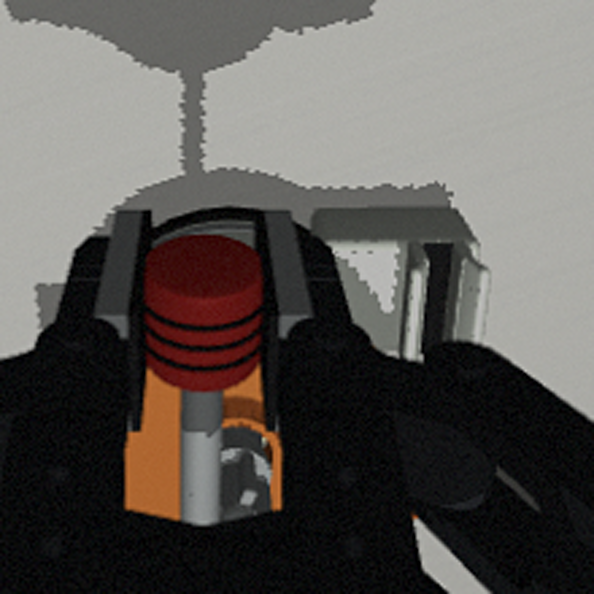

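```bash
python3 - <<'E'
from fit import *
import pickle; c=pickle.load(open('w5.pkl','rb'))
g=cv2.cvtColor(c['img'],cv2.COLOR_RGB2GRAY)
def inJ(P):
    d=np.array(P[:2])-AX; a,s=np.cos(YJ),np.sin(YJ); return np.array([a*d[0]+s*d[1],-s*d[0]+a*d[1]])
for r in (275,283,291,299,307):
    print(r,g[r,355:395].tolist())
for r in (283,299):
    print(r,[(col,inJ(at_z(c,(r,col),54)).round(1).tolist(),inJ(at_z(c,(r,col),36)).round(1).tolist()) for col in(360,366,378,384,390)])
E
```

```text
275 [186, 139, 117, 116, 121, 103, 53, 51, 55, 69, 69, 70, 87, 53, 14, 23, 18, 23, 23, 20, 20, 19, 45, 54, 51, 55, 68, 91, 68, 69, 118, 167, 159, 174, 172, 172, 172, 173, 174, 173]
283 [185, 190, 123, 115, 121, 56, 48, 111, 179, 185, 188, 144, 127, 40, 18, 21, 24, 23, 21, 20, 16, 48, 52, 52, 58, 119, 123, 106, 110, 114, 118, 118, 135, 176, 185, 174, 150, 174, 172, 171]
291 [118, 113, 114, 121, 63, 36, 107, 166, 186, 187, 159, 132, 100, 17, 20, 20, 20, 18, 25, 23, 46, 51, 51, 59, 98, 109, 108, 114, 114, 116, 122, 139, 179, 185, 172, 150, 172, 172, 171, 170]
299 [114, 115, 117, 85, 44, 93, 151, 188, 183, 179, 126, 99, 13, 22, 25, 22, 17, 19, 23, 38, 56, 53, 56, 89, 127, 111, 115, 115, 121, 121, 139, 177, 183, 169, 148, 172, 173, 174, 171, 172]
307 [117, 119, 102, 45, 66, 133, 184, 185, 183, 129, 134, 10, 9, 21, 26, 17, 14, 16, 13, 0, 3, 9, 9, 5, 12, 0, 9, 3, 0, 10, 52, 83, 80, 114, 165, 178, 176, 175, 173, 171]
283 [(360, [-54.2, 55.2], [-42.8, 60.3]), (366, [-54.2, 60.4], [-42.8, 65.9]), (378, [-54.2, 70.8], [-42.8, 77.2]), (384, [-54.2, 76.1], [-42.7, 82.9]), (390, [-54.2, 81.3], [-42.7, 88.6])]
299 [(360, [-37.8, 56.6], [-25.1, 61.8]), (366, [-37.8, 61.9], [-25.1, 67.6]), (378, [-37.8, 72.6], [-25.1, 79.1]), (384, [-37.8, 78.0], [-25.0, 84.9]), (390, [-37.7, 83.3], [-25.0, 90.7])]
```

```bash
python3 - <<'E'
from fit import *
go(J(-79,69.9,70),YJ+np.pi)
go(J(-79,69.9,21),YJ+np.pi)
E
```

```text
pos [533.2 144.6 139.3] yaw 2.8 zax [-2.1e-03 -1.0e-04 -1.0e+00] q [ 0.12  0.66 -0.68  1.8   0.53  0.87  0.42] t 7.25 -> shift [-0.0365  0.0799  0.0692] spin 0.06
pos [533.2 144.6 139.3] yaw 2.8 zax [-2.1e-03 -1.0e-04 -1.0e+00] q [ 0.12  0.66 -0.68  1.8   0.53  0.87  0.42] t 7.25 -> shift [-0.0366  0.0799  0.1182] spin 0.06
```

Request:
arm_command --plan '[[[0, 0.04, 0, 0], [-0.0365, 0.08, 0.01, 0], [-0.0365, 0.08, 0.04, 0], [-0.0365, 0.08, 0.065, 0], [-0.0365, 0.08, 0.075, 0], [-0.0365, 0.08, 0.075, 0]]]'

```text
time: 7.85
ee_pos: [594.0, 206.8, 63.2]
tool_rot: [-0.535, -3.092, 0.003]
ft_force: [0.3, -0.4, -0.2]
width: 19.9
grip_force: 58.9
```

```bash
python3 - <<'E'
from fit import *
go(J(-79,69.9,21),YJ+np.pi)
E
```

```text
pos [594.  206.8  63.2] yaw 2.799 zax [-0.0041 -0.0015 -1.    ] q [-0.03  0.85 -0.6   1.64  0.6   0.85  0.35] t 7.85 -> shift [-0.      0.001   0.0422] spin 0.02
```

Request:
arm_command --plan '[[[0, 0.0005, 0.015, 0], [0, 0.0005, 0.028, 0], [0, 0.0005, 0.034, 0], [0, 0.0005, 0.038, 0], [0, 0.0005, 0.041, 0], [0, 0.0005, 0.0425, 0], [0, 0.0005, 0.0425, 0]]]'

```text
time: 8.55
ee_pos: [596.0, 207.6, 22.6]
tool_rot: [0.537, 3.095, 0.0]
ft_force: [0.2, 0.5, -0.8]
width: 20.3
grip_force: 58.9
```

```bash
python3 - <<'E'
from fit import *
go(J(-79,69.9,21),YJ+np.pi); print(state()['ft_force'])
E
```

```text
pos [596.  207.6  22.6] yaw 2.798 zax [ 3.e-04  2.e-04 -1.e+00] q [-0.05  0.9  -0.57  1.65  0.64  0.78  0.32] t 8.55 -> shift [ 0.0017 -0.0006  0.0016] spin -0.04
[ 0.18704997  0.45585328 -0.77510961]
```

Request:
arm_command --plan '[[[0.001, 0, 0.001, 0], [0.001, 0, 0.002, 0], [0.001, 0, 0.002, 0]]]'

```text
time: 8.85
ee_pos: [595.2, 208.1, 21.3]
tool_rot: [0.537, 3.094, 0.001]
ft_force: [-1.2, -0.5, 3.7]
width: 19.8
grip_force: 59.4
```

Request:
arm_command --plan '[[[0, 0, 0, 0], [0, 0, 0, 0], [0, 0, 0, 0], [0, 0, 0, 0]]]' --grip 0.45

```text
time: 9.25
ee_pos: [594.8, 207.8, 20.3]
tool_rot: [-0.537, -3.095, 0.0]
ft_force: [-0.5, 0.1, -0.3]
width: 38.4
grip_force: 0.0
```

Request:
arm_command --plan '[[[0, 0, -0.03, 0], [0, 0, -0.07, 0], [0.01, -0.02, -0.11, 0], [0.01, -0.04, -0.12, 0], [0.01, -0.04, -0.12, 0], [0.01, -0.04, -0.12, 0]]]'

```text
time: 9.85
ee_pos: [572.1, 173.2, 140.1]
tool_rot: [-0.539, -3.095, 0.0]
ft_force: [-0.6, 0.0, -1.1]
width: 38.1
grip_force: 0.0
```

```bash
python3 - <<'E'
from fit import *
go(J(-79,69.9,21),YJ+np.pi)
c=cam('wrist'); save(c,'w6.png',(150,420,180,480),2)
r=red(c,40); d=r[2][:2]-AX; a,s=np.cos(YJ),np.sin(YJ); print(r,'J',a*d[0]+s*d[1],-s*d[0]+a*d[1])
E
```

```text
pos [572.1 173.2 140.1] yaw 2.797 zax [-1.e-04 -0.e+00 -1.e+00] q [ 0.06  0.72 -0.67  1.68  0.53  0.94  0.42] t 9.85 -> shift [-0.0092  0.0399  0.1191] spin -0.09
(array([224.1822504 , 332.43581616]), [320, 210, 26, 29, 631], array([597.83579282, 207.71804375,  40.        ])) J -75.62616497992767 71.23325677196341
```

View pics/w6.png

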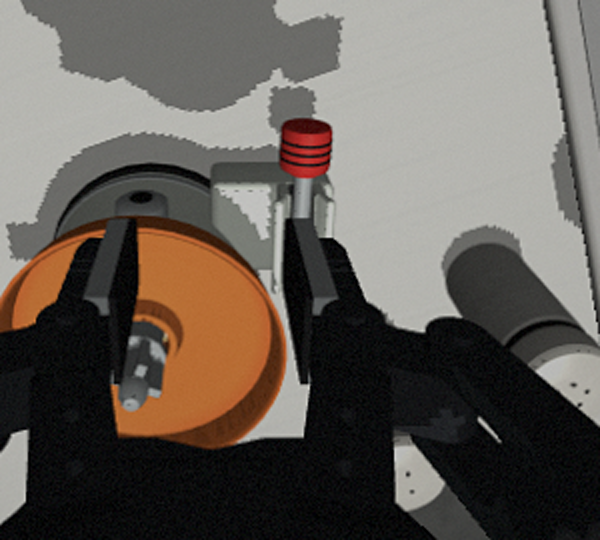

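```bash
python3 - <<'E'
from fit import *
go(J(35,0,135),YJ+np.pi)
E
```

```text
pos [571.8 173.9 139.5] yaw 2.798 zax [-1.3e-03  3.0e-04 -1.0e+00] q [ 0.06  0.72 -0.67  1.68  0.53  0.94  0.42] t 9.9 -> shift [-0.1238 -0.0305  0.0044] spin -0.03
```

Request:
arm_command --plan '[[[-0.04, -0.01, 0, 0], [-0.08, -0.02, 0, 0], [-0.124, -0.03, 0.004, 0], [-0.124, -0.03, 0.004, 0], [-0.124, -0.03, 0.004, 0], [-0.124, -0.03, 0.004, 0], [-0.124, -0.03, 0.004, 0]]]'

```text
time: 10.6
ee_pos: [677.5, 106.0, 136.4]
tool_rot: [-0.531, -3.095, -0.002]
ft_force: [0.0, 0.2, 0.2]
width: 38.3
grip_force: 0.0
```

```bash
python3 - <<'E'
from fit import *
import pickle
go(J(35,0,135),YJ+np.pi)
c=cam('wrist'); pickle.dump(c,open('w7.pkl','wb'))
print(tray(c))
p=proj(c,[J(0,0,96)])[0]; print(p)
r,k=[int(v) for v in p]; save(c,'w7.png',(r-40,r+40,k-50,k+50),7)
E
```

```text
pos [677.5 106.  136.4] yaw 2.802 zax [-0.0012  0.0012 -1.    ] q [ 0.15  0.84 -0.66  1.4   0.54  1.08  0.63] t 10.6 -> shift [-0.0014 -0.0022  0.0014] spin 0.17
(array([651.04021537, 106.43844079,  68.32832109]), np.float64(1.864161993514621))
[190.64496205 280.94658199]
```

View pics/w7.png

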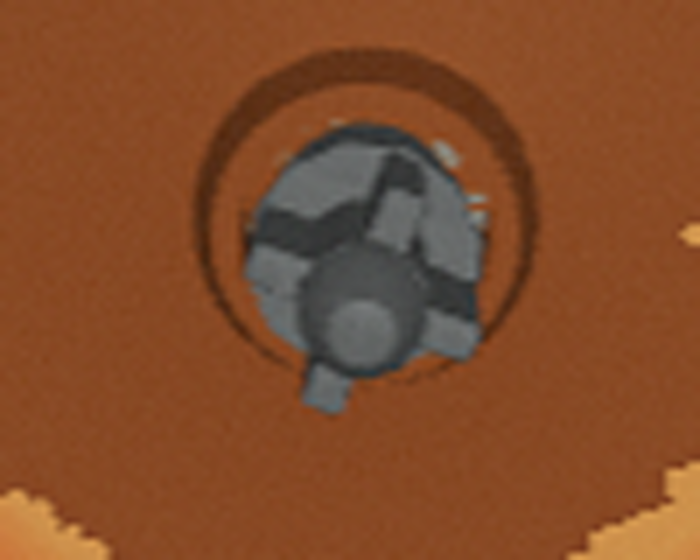

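```bash
python3 - <<'E'
from fit import *
import pickle; c=pickle.load(open('w7.pkl','rb'))
E={k:at_z(c,(150+v/7,230+u/7),96)[:2] for k,(u,v) in dict(T=(404,192),L=(250,268),R=(475,338),B=(325,408)).items()}
ce=sum(E.values())/4; print(ce)
for k,v in E.items(): d=v-ce; print(k,np.hypot(*d).round(1),np.degrees(np.arctan2(d[1],d[0])).round(1), (np.degrees(np.arctan2(d[1],d[0]))%90).round(1))
h=cv2.cvtColor(c['img'],cv2.COLOR_RGB2HSV)
c=cam('top')
for n in('top','side'):
    c=cam(n); r=spotter.spot_point(n,'reamer'); print(n,[(np.round(x['location'],1).tolist(),round(x['p'],2),at_z(c,x['location'],18).round(1).tolist()) for x in r])
go([440,-215,190],None)
E
```

```text
[646.86614685 115.21767108]
T 10.7 141.0 51.0
L 10.5 -126.9 53.1
R 10.5 52.3 52.3
B 10.5 -38.9 51.1
top [([231.6, 328.9], 0.55, [503.6, -213.1, 18.0])]
side []
pos [678.5 103.8 136.8] yaw 2.798 zax [ 3.e-04 -1.e-04 -1.e+00] q [ 0.15  0.84 -0.66  1.4   0.54  1.08  0.63] t 10.9 -> shift [ 0.1174 -0.3805 -0.0533] spin 0
```

```bash
python3 - <<'E'
from fit import *
go([532,-234,200],None)
E
```

```text
pos [678.5 103.8 136.8] yaw 2.798 zax [ 3.e-04 -1.e-04 -1.e+00] q [ 0.15  0.84 -0.66  1.4   0.54  1.08  0.63] t 10.9 -> shift [ 0.0243 -0.3674 -0.0632] spin 0
```

Request:
arm_command --plan '[[[0, 0, -0.045, 0], [0.01, -0.03, -0.063, 0], [0.024, -0.367, -0.063, 0], [0.024, -0.367, -0.063, 0], [0.024, -0.367, -0.063, 0], [0.024, -0.367, -0.063, 0], [0.024, -0.367, -0.063, 0], [0.024, -0.367, -0.063, 0]]]' --grip 0.95

```text
time: 11.7
ee_pos: [545.5, -201.2, 199.9]
tool_rot: [0.537, 3.095, -0.001]
ft_force: [0.9, -0.2, 0.6]
width: 81.3
grip_force: 0.0
```

Request:
arm_command --plan '[[[0, -0.06, 0, 0], [0, -0.06, 0, 0], [0, -0.06, 0, 0], [0, -0.06, 0, 0], [0, -0.06, 0, 0]]]'

```text
time: 12.2
ee_pos: [527.4, -252.9, 200.0]
tool_rot: [0.53, 3.095, 0.003]
ft_force: [-0.0, 0.4, 1.0]
width: 81.2
grip_force: 0.0
```

```bash
python3 - <<'E'
from fit import *
import pickle
go([532,-234,200],None)
c=cam('wrist'); pickle.dump(c,open('w8.pkl','wb'))
r=spotter.spot_point('wrist','reamer'); print([(np.round(x['location'],1).tolist(),round(x['p'],2),at_z(c,x['location'],18).round(1).tolist()) for x in r])
p=proj(c,[[499,-222,50]])[0]; print(p)
r,k=[int(v) for v in p]; r0,k0=max(r-70,0),max(k-80,0); print(r0,k0); save(c,'w8.png',(r0,r0+140,k0,k0+160),4)
E
```

```text
pos [ 527.4 -252.9  200. ] yaw 2.802 zax [ 0.0013  0.0014 -1.    ] q [ 0.86  0.64 -0.75  1.65  0.49  1.05  1.19] t 12.2 -> shift [0.0019 0.0193 0.    ] spin 0
[([153.3, 306.4], 0.96, [501.6, -218.9, 18.0])]
[156.80236282 304.78544642]
86 224
```

View pics/w8.png

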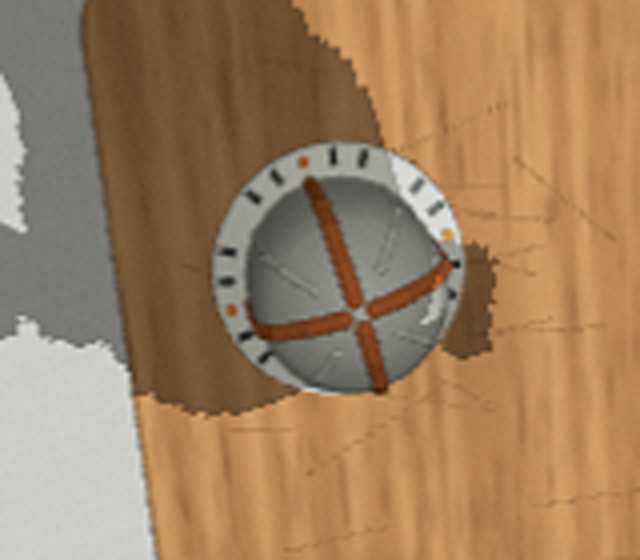

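```bash
python3 - <<'E'
from fit import *
import pickle; c=pickle.load(open('w8.pkl','rb'))
f=lambda u,v,z:at_z(c,(86+v/4,224+u/4),z)[:2]
A,B,T=f(448,235,21),f(231,310,21),f(303,161,21)
ce=(A+B)/2; ap=f(360,316,82); print('dots centre',ce,'apex',ap, np.hypot(*(A-B)))
E=[f(*p,21) for p in((213,280),(340,142),(467,262),(250,172),(240,350))]
from scipy.optimize import least_squares
print(least_squares(lambda p:[np.hypot(*(e-p))-33.5 for e in E],ce).x)
for d in(A-B,T-ce): print(np.degrees(np.arctan2(d[1],d[0]))%90)
E
```

```text
dots centre [ 502.75416699 -217.03178919] apex [ 502.80822875 -217.01011581] 60.03569372621048
[ 502.30694642 -216.86427723]
89.83468909046228
89.59463812388083
```

```bash
python3 - <<'E'
from fit import *
go([502.6,-217,100],np.radians(179.7))
go([502.6,-217,30.5],np.radians(179.7))
E
```

```text
pos [ 527.2 -253.4  199.8] yaw 2.802 zax [ 8.e-04  8.e-04 -1.e+00] q [ 0.86  0.64 -0.75  1.65  0.49  1.05  1.19] t 12.3 -> shift [0.0354 0.0261 0.0998] spin -19.16
pos [ 527.2 -253.4  199.8] yaw 2.802 zax [ 8.e-04  8.e-04 -1.e+00] q [ 0.86  0.64 -0.75  1.65  0.49  1.05  1.19] t 12.3 -> shift [0.0354 0.026  0.1693] spin -19.16
```

Request:
arm_command --plan '[[[0.018, 0.013, 0, -8], [0.0354, 0.026, 0.02, -16], [0.0354, 0.026, 0.06, -19.2], [0.0354, 0.026, 0.09, -19.2], [0.0354, 0.026, 0.1, -19.2], [0.0354, 0.026, 0.1, -19.2]]]'

```text
time: 12.9
ee_pos: [501.4, -218.4, 98.5]
tool_rot: [-0.011, -3.139, -0.002]
ft_force: [0.5, 0.5, -0.5]
width: 81.1
grip_force: 0.0
```

```bash
python3 - <<'E'
from fit import *
c=cam('wrist')
h=cv2.cvtColor(c['img'],cv2.COLOR_RGB2HSV)
go([502.6,-217,30.5],np.radians(179.7))
r=spotter.spot_point('wrist','reamer'); print([(np.round(x['location'],1).tolist(),round(x['p'],2),at_z(c,x['location'],18).round(1).tolist()) for x in r])
E
```

```text
pos [ 502.5 -218.6   99.9] yaw 3.134 zax [ 7.e-04  4.e-04 -1.e+00] q [ 0.83  0.74 -0.75  1.85  0.67  0.82  1.3 ] t 12.95 -> shift [-0.0001  0.0016  0.0694] spin -0.12
[([223.0, 285.8], 0.66, [505.1, -217.5, 18.0]), ([153.5, 339.3], 0.37, [450.9, -178.1, 18.0])]
```

Consistent; descend and grip.

Request:
arm_command --plan '[[[0, 0.001, 0.03, 0], [0, 0.001, 0.055, 0], [0, 0.001, 0.0695, 0], [0, 0.001, 0.0695, 0], [0, 0.001, 0.0695, 0]]]'

```text
time: 13.5
ee_pos: [502.8, -218.4, 31.1]
tool_rot: [0.013, 3.139, -0.001]
ft_force: [-0.6, 0.6, 1.0]
width: 81.2
grip_force: 0.0
```

Request:
arm_command --plan '[[[0, 0, 0, 0], [0, 0, 0, 0], [0, 0, 0, 0], [0, 0, 0, 0], [0, 0, 0, 0]]]' --grip 0.3

```text
time: 14.0
ee_pos: [502.6, -218.5, 31.5]
tool_rot: [0.013, 3.139, -0.002]
ft_force: [-0.6, 0.2, 6.4]
width: 45.4
grip_force: 61.0
```

```bash
python3 - <<'E'
from fit import *
go([502.6,-217,150],np.radians(142.2))
s=state(); print(s['width'],s['grip_force'],s['ft_force'])
E
```

```text
pos [ 502.6 -218.5   31.5] yaw 3.133 zax [ 0.0022 -0.001  -1.    ] q [ 0.78  0.83 -0.66  1.89  0.78  0.69  1.21] t 14.0 -> shift [-0.0003  0.0014 -0.1185] spin 37.31
45.43823141372781 61.0034732863096 [-0.62782615  0.23910881  6.39426267]
```

Request:
arm_command --plan '[[[0, 0, -0.03, 0], [0, 0, -0.07, 0], [0, 0, -0.11, 0], [0, 0, -0.125, 8], [0, 0, -0.125, 16], [0, 0, -0.125, 24], [0, 0, -0.125, 32], [0, 0, -0.125, 37.8]]]'

```text
time: 14.8
ee_pos: [501.5, -218.3, 155.4]
tool_rot: [1.037, 2.965, -0.0]
ft_force: [0.7, 0.3, -0.5]
width: 45.2
grip_force: 62.0
```

```bash
python3 - <<'E'
from fit import *
go([646,115.2,155],np.radians(141.7))
s=state(); print(s['width'],s['grip_force'],s['ft_force'])
E
```

```text
pos [ 501.5 -218.3  155.4] yaw 2.469 zax [ 2.e-04 -3.e-04 -1.e+00] q [ 0.77  0.62 -0.63  1.81  0.46  0.87  0.82] t 14.8 -> shift [9.490e-02 3.509e-01 3.000e-04] spin -0.26
45.179146404076185 62.02162744524685 [ 0.65328515  0.31839181 -0.45306627]
```

Request:
arm_command --plan '[[[0.0949, 0.351, 0, 0], [0.0949, 0.351, 0, 0], [0.0949, 0.351, 0, 0], [0.0949, 0.351, 0, 0], [0.0949, 0.351, 0, 0], [0.0949, 0.351, 0, 0], [0.0949, 0.351, 0, 0], [0.0949, 0.351, 0, 0]]]'

```text
time: 15.6
ee_pos: [644.6, 125.2, 155.7]
tool_rot: [-1.016, -2.971, -0.012]
ft_force: [-1.2, 0.9, -1.0]
width: 45.3
grip_force: 62.0
```

Request:
arm_command --plan '[[[0, 0, 0, 0], [0, 0, 0, 0], [0, 0, 0, 0]]]'

```text
time: 15.9
ee_pos: [644.5, 112.5, 154.7]
tool_rot: [1.036, 2.966, -0.004]
ft_force: [0.0, -0.4, -1.2]
width: 45.3
grip_force: 62.0
```

```bash
python3 - <<'E'
from fit import *
go([646,115.2,120],np.radians(141.7))
c=cam('wrist'); save(c,'w9.png',None,1.4)
for n in('top','side'):
    c=cam(n); p=proj(c,[[646,115,96]])[0]; r,k=[int(v) for v in p]; save(c,n+'9.png',(r-30,r+30,k-40,k+40),5)
a=cv2.imread('pics/top9.png');b=cv2.imread('pics/side9.png');cv2.imwrite('pics/m9.png',np.hstack([a,b]))
s=state(); go([646,115.2,120],np.radians(141.7))
E
```

```text
pos [644.5 112.5 154.7] yaw 2.47 zax [-8.0e-04 -2.7e-03 -1.0e+00] q [ 0.11  0.76 -0.58  1.49  0.45  1.03  0.32] t 15.9 -> shift [0.0006 0.0032 0.0347] spin -0.19
pos [644.6 113.5 155. ] yaw 2.47 zax [-2.0e-04 -1.2e-03 -1.0e+00] q [ 0.11  0.76 -0.58  1.49  0.45  1.03  0.32] t 16.05 -> shift [0.     0.0022 0.035 ] spin -0.16
```

Request:
arm_command --plan '[[[0, 0.001, 0.015, 0], [0, 0.001, 0.031, 0], [0, 0.001, 0.031, 0], [0, 0.001, 0.031, 0], [0, 0.001, 0.031, 0]]]'

```text
time: 16.55
ee_pos: [645.5, 117.0, 124.1]
tool_rot: [1.03, 2.968, 0.001]
ft_force: [-0.6, -0.5, -0.9]
width: 45.2
grip_force: 62.0
```

```bash
python3 - <<'E'
from fit import *
go([646,115.2,110],np.radians(141.7))
c=cam('wrist'); go([646,115.2,110],np.radians(141.7))
h=cv2.cvtColor(c['img'],cv2.COLOR_RGB2HSV); save(c,'w10.png',None,1.4)
E
```

```text
pos [645.5 117.  124.1] yaw 2.474 zax [ 3.e-04  5.e-04 -1.e+00] q [ 0.1   0.79 -0.56  1.51  0.48  0.98  0.3 ] t 16.55 -> shift [-0.0015 -0.0011  0.0141] spin 0.02
pos [645.7 117.1 124.4] yaw 2.474 zax [ 9.e-04  6.e-04 -1.e+00] q [ 0.1   0.79 -0.56  1.51  0.48  0.98  0.3 ] t 16.6 -> shift [-0.0014 -0.0013  0.0144] spin 0.02
```

View pics/w10.png

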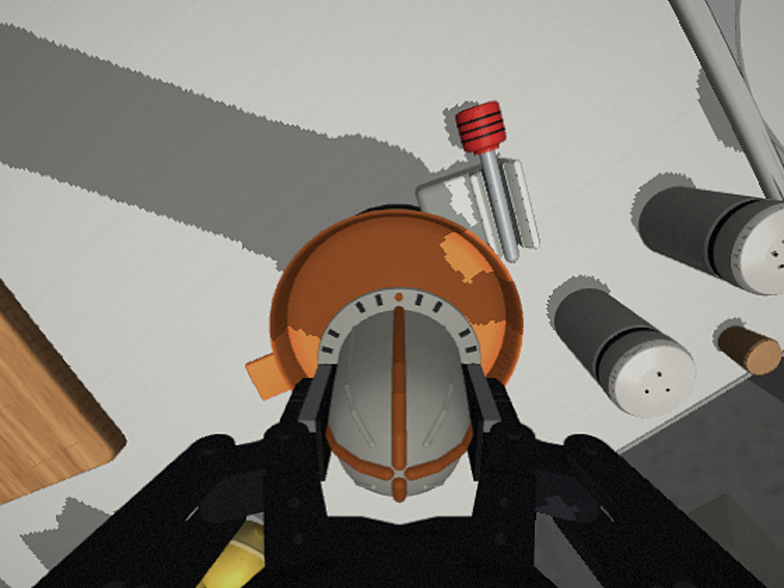

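```bash
python3 - <<'E'
from fit import *
c=cam('wrist'); s=state(); tcp=s['ee_pos']; M=R.from_rotvec(s['tool_rot']).as_matrix(); print(tcp)
f=lambda p,z:at_z(c,(p[1]/1.4,p[0]/1.4),z)[:2]
# tray: hull points in front half only
h=cv2.cvtColor(c['img'],cv2.COLOR_RGB2HSV)
m=((h[...,0]>6)&(h[...,0]<16)&(h[...,1]>150)&(h[...,2]>50)).astype('uint8'); m[260:]=0; m[:,:190]=0; m[:,380:]=0
m[:140]=0
k=max(cv2.findContours(m,cv2.RETR_EXTERNAL,cv2.CHAIN_APPROX_NONE)[0],key=len); k=cv2.convexHull(k)[:,0]
k=np.array([p for p in k if p[1]<245])
P=np.array([at_z(c,(v,u),81)[:2] for u,v in k])
from scipy.optimize import least_squares
for r in(60.6,61):
  F=least_squares(lambda p:np.hypot(*(P-p[:2]).T)-r,[646,115],loss='soft_l1'); print('tray',F.x,np.abs(F.fun).mean(),len(k))
dot=f((398,296.5),tcp[2]-10.5); e=[f(p,tcp[2]-10.5) for p in((398,288),(318,350),(480,350))]
tx=M[:2,0]
print('reamer by dot',dot-30*tx,'by edge',least_squares(lambda p:[np.hypot(*(q-p))-33.5 for q in e],tcp[:2]).x,'tcp',tcp)
E
```

```text
[645.66951775 117.05153012 124.52862791]
tray [646.43827924 115.28037104] 0.13617369031964385 37
tray [646.816092   114.94872621] 0.23442412899384246 37
reamer by dot [645.61578956 117.49725145] by edge [646.06656661 117.68019724] tcp [645.66951775 117.05153012 124.52862791]
```

Request:
arm_command --plan '[[[-0.002, -0.0014, 0, 0], [-0.002, -0.0014, 0.004, 0], [-0.002, -0.0014, 0.008, 0], [-0.002, -0.0014, 0.012, 0], [-0.002, -0.0014, 0.012, 0]]]'

```text
time: 17.15
ee_pos: [645.4, 114.1, 111.0]
tool_rot: [-1.03, -2.966, 0.002]
ft_force: [0.0, -0.9, -0.8]
width: 45.3
grip_force: 62.0
```

```bash
python3 - <<'E'
from fit import *
go([646,115.2,93.5],np.radians(141.7)); print(state()['ft_force'],state()['moment'])
E
```

```text
pos [645.4 114.1 111. ] yaw 2.474 zax [-1.8e-03 -5.0e-04 -1.0e+00] q [ 0.1   0.81 -0.56  1.52  0.49  0.95  0.3 ] t 17.15 -> shift [0.0002 0.0013 0.0175] spin 0.02
[ 0.03832627 -0.92338992 -0.78479214] [-0.00646488 -0.01563021 -0.0540236 ]
```

Request:
arm_command --plan '[[[0, 0.0005, 0.002, 0], [0, 0.0005, 0.004, 0], [0, 0.0005, 0.006, 0], [0, 0.0005, 0.006, 0]]]'

```text
time: 17.55
ee_pos: [646.1, 114.6, 105.7]
tool_rot: [-1.03, -2.968, 0.0]
ft_force: [1.0, 0.4, -1.2]
width: 45.3
grip_force: 62.0
```

```bash
python3 - <<'E'
from fit import *
go([646,115.2,93.5],np.radians(141.7)); print(state()['ft_force'],state()['moment'])
E
```

```text
pos [646.1 114.6 105.7] yaw 2.473 zax [-5.e-04 -2.e-04 -1.e+00] q [ 0.09  0.81 -0.55  1.53  0.49  0.94  0.29] t 17.55 -> shift [0.0005 0.0003 0.0122] spin 0.01
[ 0.97870312  0.43134937 -1.1523042 ] [-0.01455373  0.03891932 -0.030326  ]
```

Request:
arm_command --plan '[[[0, 0, 0.004, 0], [0, 0, 0.008, 0], [0, 0, 0.011, 0], [0, 0, 0.012, 0], [0, 0, 0.0125, 0], [0, 0, 0.0125, 0]]]'

```text
time: 18.15
ee_pos: [646.2, 114.6, 93.9]
tool_rot: [-1.03, -2.968, 0.001]
ft_force: [-2.2, -1.4, 3.0]
width: 45.2
grip_force: 62.4
```

Request:
arm_command --plan '[[[0, 0, 0, 0], [0, 0, 0.002, 0], [0, 0, 0.004, 0], [0, 0, 0.006, 0], [0, 0, 0.007, 0], [0, 0, 0.007, 0]]]'

```text
time: 18.75
ee_pos: [646.3, 114.7, 87.8]
tool_rot: [1.03, 2.967, -0.001]
ft_force: [-3.7, -1.8, 9.9]
width: 45.7
grip_force: 63.3
```

Request:
arm_command --plan '[[[0, 0, 0.001, 0], [0, 0, 0.002, 0], [0, 0, 0.002, 0], [0, 0, 0.002, 0]]]'

```text
time: 19.15
ee_pos: [646.5, 114.7, 87.6]
tool_rot: [1.03, 2.966, -0.001]
ft_force: [-6.0, -3.0, 17.0]
width: 45.4
grip_force: 64.2
```

```bash
python3 - <<'E'
from fit import *
c=cam('wrist'); r=red(c,40); d=r[2][:2]-AX; a,s=np.cos(YJ),np.sin(YJ); print(r[2],'J',a*d[0]+s*d[1],-s*d[0]+a*d[1])
t=state(); print(t['ee_pos'],t['ft_force'],t['grip_force'])
print(workorder.close_job())
E
```

```text
[597.47389565 207.60573376  40.        ] J -75.92921021678055 71.00577781445591
[646.44789967 114.68773739  87.61065707] [-5.83128576 -3.51642885 17.17612416] 64.22739791269123
the job is handed in; nothing more can be done
None
```

The job is handed in: the lock pin lies in the parking notch, and the reamer meshed on the first try and is held by the gripper, pressed about 6 mm to the spindle's stop with 17 N; hand-in gave no verdict.

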